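Close up a dust extractor after a filter change and hold the cover down

TASK

The new filter is in the dust extractor's suction head: press its sprung retaining lever down until the catch snaps over its nose and holds it, and turn the quarter-turn button on the rim until its wing lines up with the slot in the open cover. Then swing the cover shut so that the button comes up through the slot, press it fully home against the rim, and finish while still holding it pressed there (its hinge spring throws it open if you let go; I shall lock the button while you hold). Leave the other things on the bench where they are.

Things in the scene. Friction and masses are not known exactly. Their poses are not given: they have to be found in the camera images.
- head: suction head of a dust extractor, grey and black, fixed on the bench, 320 x 450 mm. Origin on the bench under the hinge's middle; z up, x along the cover's hinge, y from filter bay to motor. In its frame (mm): rim z 130; bay opening x -100..100, y -155..-12, 45 deep to the filter; motor cover y 60..196 up to z 175, with a carrying handle along x at y 150 up to z 220
- lever_pad (a point): middle of the top of the ribbed thumb pad (34 x 30 mm) of the filter's retaining lever, a steel bar across the bay. Its pivot axis runs along head y through head x 95, z 100 mm (lever at y -85); pad middle 137 mm from the pivot and 5 mm above the bar's middle line, nose 173 mm from it. A sprung catch on the bay wall at head x -73 holds the nose. Axes: x from nose to pivot, z out of the pad
- lever (a joint): angle of the retaining lever (rad): 0 sprung up, rising 0.45 rad above level towards its nose; grows as it is pressed; level at 0.45. From 0.33 the nose pushes the catch aside; press beyond 0.43 for the catch to snap over it; stop at 0.50; once caught it rests at about 0.42. Pressing at the pad takes 4 N at first and about 10 N to pass the catch (slowly; a quick press peaks above 20 N)
- button_top (a point): centre of the top of the quarter-turn button, a steel wing 36 mm long, 10 mm thick, 18 mm high on a thin neck, with a fine groove along its top; at head x 0, y -182 mm, its top 28 mm and its underside 10 mm above the rim. Axes: x along the wing, z up
- button (a joint): angle of the button (rad), counter-clockwise positive seen from above: at 0 the wing lies along the hinge (head x) and passes through the cover's slot, at 1.57 it stands across it. Turns with light friction (0.06 N m) between -0.5 and 1.7 and stays where it is left. The slot, 42 x 18 mm, passes it freely up to about 0.14 rad off
- cover_hinge (a point): middle of the cover's hinge axis, which runs along head x at the cover's inner face (head y 0, z 134 mm); shut, the cover reaches from here towards head -y
- cover_press (a point): point on the filter cover's outer face, on its middle line, 140 mm from the hinge axis. The cover is a grey plate 230 mm (along the hinge) x 207 mm, 5 mm thick, with a 12 mm thick bead along its free edge; slot for the button 173 to 191 mm from the hinge axis. Shut, its outer face is 139 mm above the bench and the button stands 19 mm above it. Axes: x along the hinge, z out of the face
- cover_edge (a point): middle of the cover's free edge (the outermost line of the bead), 213 mm from the hinge axis
- cover (a joint): angle of the cover (rad): 0 shut and pressed home on the rim, grows as it opens, 1.57 upright, stop at 1.85. A hinge spring drives it open: at rest about upright, and some 1.1 N m (8 N at the press point) is needed to hold it shut
- glue: loose yellow glue bottle, 56 mm wide, 170 mm tall, origin at its foot; leave alone
- can: loose bare metal can, 66 mm wide, 115 mm tall, origin at its foot; leave alone
- offcut: loose pine offcut 140 x 45 x 22 mm, origin under its middle; leave alone
- driver: loose screwdriver lying on the bench; leave alone

How it is judged:
On the way:
1. the lever is held down by its catch with nothing touching it and the button's wing is lined up with the slot, the cover still open (value of joint lever above 0.38 rad and contact force between each of the arm, the fingers and lever below 0.3 N and value of joint button between -0.25 and 0.25 rad and value of joint cover above 0.3 rad), for 0.2 s.
At the end, for the whole second after the job is handed in: the lever is held by its catch (angle above 0.38 rad), the button is within 0.2 rad of the slot, and the robot itself holds the cover home against the rim (angle below 0.02 rad, about 4 mm at the free edge, the robot pushing on it with more than 3 N) (value of joint lever above 0.38 rad and value of joint button between -0.2 and 0.2 rad and value of joint cover below 0.02 rad and contact force between any of the fingers, the arm and cover above 3 N); the arm keeps its last pose, push and grip.
It fails at once if a bystander on the bench is shifted by more than 40 mm (distance of any of glue, can, offcut, driver from where it was at the start of the episode above 0.04 m).
It also fails if it takes over 64 s, if anything falls off the work surface, if the arm or the gripper's body presses on something with over 40 N, if the wrist force passes 120 N, or if a joint passes its speed limit or range.

ROBOT

A 6-joint arm with a two-finger parallel gripper is mounted at the origin on the work surface. World frame = base frame: x ahead of the robot, y to its left, z up, the work surface at z = 0. Lengths are in m, angles in rad, forces in N, time in s.
With the tool pointing down it reaches from about 0.425 to 0.925 m from the base axis. Payload 12.5 kg.
Tool frame: the origin (TCP) lies at the very end of the fingers, on their centre line; the grasp point (between the pads) lies 19 mm behind it; z points along the fingers, y is the line along which they close (so a half turn about z gives the same grasp; the last joint's range is limited). The gripper opens to 85 mm and grips with 20 to 120 N. Pads are 22 mm wide; open, the fingers measure 114 mm over their backs; the gripper's body (76 mm by 85 mm) begins 54 mm behind the grasp point. The pads swing forward as they close: fully open they stand 13 mm farther back than shut.
Start: joints at [1.24, 0.491, 1.559, -0, 1.092, -0.106], TCP at [0.139, 0.609, 0.231] pointing down, gripper open.
Joint ranges: [-3.1, 3.1], [-0.84, 2.19], [0.05, 2.79], [-1.13, 4.28], [0.06, 2.93], [-2.69, 2.69]. Speed limits (rad/s): [2.22, 2.22, 2.79, 3.14, 3.14, 3.14].

INTERFACE

Orientations are given as a unit quaternion [x, y, z, w].
In Python, from cell import get_obs, eyes, finish_job gives the robot as it stands.
- The arm moves only by the tool play_rows, never from a script. Its argument "series" is a list of rows, each an object of numbers: "x", "y", "z": the shift along the tool's x, y, z in mm; "turn": the turn about the tool's z in degrees; "jaw": the opening in per cent of the stroke, from 0 (shut) to 100 (fully open). In form: [{"x": .., "y": .., "z": .., "turn": .., "jaw": ..}, ...]. A call has 1 to 5 rows; each row shifts and turns the commanded pose from where the row before left it, along the tool's axes as they then stand; what a row does not reach is not made up. A row lasts 1/10 s, in which the tool goes at most 50 mm and 8.59 degrees, less where a joint would pass 70% of its speed; a pose out of reach is approached as far as the arm can. A call is refused whole if a number of a shift passes 50 or a number of a turn 8.59, either way. A call with a gripper value outside its range is refused whole. The fingers move at their own pace and stop on an object; "grip_force" is the grip in N (left out, the last holds). Time passes only in rows, so rows that do not move let the fingers close. It gives the time, the measured TCP pose, the force, the opening and the grip force at its end, in the units of the state.
- get_obs(): the state, without advancing time (a new reading comes with each control period).
- eyes.capture(name): name is "side" or "top" or "wrist"; returns (picture, depth): 480x640x3 uint8, red, green, blue; 480x640 float32, m along the optical axis (not along the pixel's ray), 0 where there is no reading.
- eyes.get_calibration(name): a dict with "intrinsics" (3x3 intrinsics, pixels), "distortion" ([k1, k2, p1, p2, k3] as OpenCV has them; the pictures are not rectified), "extrinsics" (4x4, takes a point from camera to world coordinates); the wrist camera has in their place "tool_from_camera" (4x4, takes a point from camera to tool coordinates, whose origin is the TCP and whose axes are the flange's). Camera axes: x right, y down, z forward; pixel columns grow to the right and rows downward; lengths in m; the calibration is good to about 2 mm. A picture is of the moment at which its call begins: read the wrist's pose just before it. get_calibration takes no time and is no camera call.
- finish_job(): hands the job in; it is judged then, once.
The state is a dict: "t": time; "joints": joint angles; "qd": joint speeds; "effort": joint torques, N m; "eef_pos": TCP position; "tool_rot": TCP orientation; "ft_force": force on the tool from outside, world axes, zero at the start; "wrist_torque": the same for the moment, N m; "opening": finger opening in m; "grip_force": force on a finger pad.
Only numpy, scipy, OpenCV 4.12 (cv2) and the standard library are available. Lean on these libraries where they do the work, as an engineer would, in place of code of your own. Each camera call takes 0.05 s, during which the arm holds its last target. There are 200 camera calls.

## Working session

There is one attempt and no reset: what is moved stays moved. The work goes in short steps, Python scripts to look and compute and a tool call to move; the robot and the scene stay as the last step left them, time stands still between calls to the robot, and variables do not carry over. Pictures are saved under pics/ and viewed, at most 10 in all, crops included, and the job is handed in when it is done.

Besides the shell and the picture viewer there is one more tool, called by a JSON object that holds its "fn" and its "kwargs", one argument or row to a line. play_rows: Moves the arm, as the interface text tells. Its arguments: {"type":"object","properties":{"series":{"type":"array"},"grip_force":{"type":"number"}},"required":["series"]}

```bash
mkdir -p pics; cat > h.py <<'E'
import numpy as np, cv2
from cell import get_obs, eyes, finish_job
from scipy.spatial.transform import Rotation as R
def cam(n):
    o=get_obs(); p,d=eyes.capture(n); c=eyes.get_calibration(n)
    if n=="wrist":
        T=np.eye(4);T[:3,:3]=R.from_quat(o["tool_rot"]).as_matrix();T[:3,3]=o["eef_pos"]
        E=T@np.array(c["tool_from_camera"])
    else: E=np.array(c["extrinsics"])
    return p,d,np.array(c["intrinsics"]),np.array(c["distortion"]),E
def save(n,f,p,d,K,D,E):
    cv2.imwrite(f"pics/{f}.png",p[:,:,::-1]); np.savez(f"pics/{f}.npz",d=d,K=K,D=D,E=E)
def load(f):
    z=np.load(f"pics/{f}.npz"); return z["d"],z["K"],z["D"],z["E"]
def pts(f,uv,depth=None):
    d,K,D,E=load(f); uv=np.array(uv,float).reshape(-1,2)
    n=cv2.undistortPoints(uv[:,None],K,D)[:,0]
    out=[]
    for (u,v),(a,b) in zip(uv.astype(int),n):
        w=d[max(v-1,0):v+2,max(u-1,0):u+2]; w=w[w>0]; z=np.median(w) if len(w) else np.nan
        out.append((E@[a*z,b*z,z,1])[:3])
    return np.array(out)
def plane(f,uv,zw):
    d,K,D,E=load(f); n=cv2.undistortPoints(np.array(uv,float).reshape(-1,1,2),K,D)[:,0]
    r=np.c_[n,np.ones(len(n))]@E[:3,:3].T; o=E[:3,3]
    return o+r*((zw-o[2])/r[:,2])[:,None]
E
python3 - <<'E'
from h import *
for n in("side","top"): save(n,n+"0",*cam(n))
o=get_obs();print(o)
for n in("side","top"): print(n,load(n+"0")[3])
E
```

```text
{'t': 0.1, 'joints': array([ 1.24041666e+00,  4.91492928e-01,  1.55938779e+00,  2.85691703e-05,
        1.09170566e+00, -1.05643033e-01]), 'qd': array([-0.0006523 , -0.00223474, -0.00239886, -0.00046855,  0.00022592,
       -0.00288665]), 'effort': array([ 2.82283967e-03, -6.19446874e+01, -2.62024140e+01, -1.18548105e-04,
        2.92300341e-03, -1.15190571e-05]), 'eef_pos': array([0.13921385, 0.60909432, 0.23079037]), 'tool_rot': array([ 1.12138527e-01,  9.93692459e-01, -4.82360755e-04, -1.19838789e-04]), 'ft_force': array([-0.24780065, -0.12769571, -1.27483852]), 'wrist_torque': array([ 0.02442567,  0.01032187, -0.0219446 ]), 'grip_force': 0.0, 'opening': 0.08571533475133199}
side [[-0.81507016  0.4556888  -0.35778256  1.09005684]
 [ 0.5792557   0.6528078  -0.48816473  0.75340854]
 [ 0.01111204 -0.60513609 -0.79604449  1.32553062]
 [ 0.          0.          0.          1.        ]]
top [[-0.01559394 -0.98351756  0.18013892  0.26170805]
 [-0.9996336   0.01932147  0.01895638 -0.00204261]
 [-0.02212448 -0.17977731 -0.9834585   1.58750772]
 [ 0.          0.          0.          1.        ]]
```

View pics/top0.png

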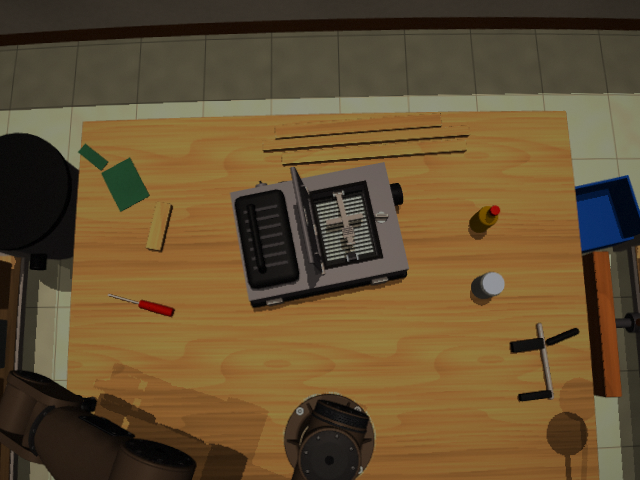

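View pics/side0.png

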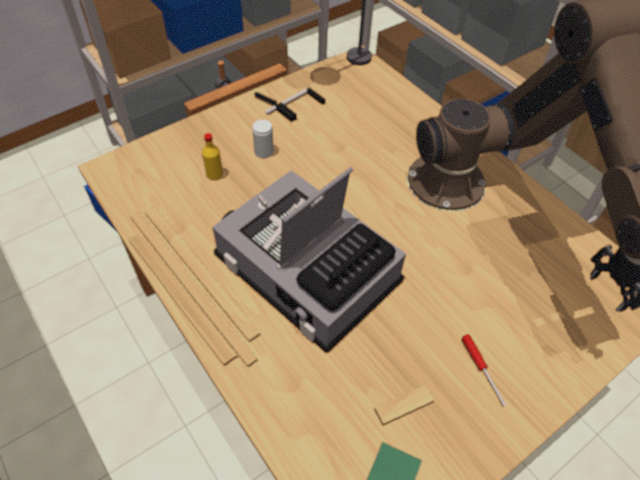

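The top view shows the head at pixels 232–407 × 165–306, with its bay to the right (world −y), the button near (382,217) and the lever across the bay. The cover is upright near column 310. The side view agrees; the bystanders are clear of the head.

```bash
python3 - <<'E'
from h import *
p=cv2.imread("pics/top0.png")[160:310,230:430]
cv2.imwrite("pics/z.png",cv2.resize(p,None,fx=4,fy=4,interpolation=cv2.INTER_CUBIC))
d,K,D,E=load("top0")
vs,us=np.mgrid[150:320,220:420]
P=pts("top0",np.c_[us.ravel(),vs.ravel()])
m=abs(P[:,2]-.130)<.006
mask=np.zeros(480*640,np.uint8).reshape(480,640); mask[vs.ravel()[m],us.ravel()[m]]=1
Q=P[m]; print(len(Q), np.median(Q[:,2]))
r=cv2.minAreaRect((Q[:,:2]*1000).astype(np.float32)); print(r, cv2.boxPoints(r))
t=P[abs(P[:,2]-.175)<.006]; print(cv2.minAreaRect((t[:,:2]*1000).astype(np.float32)))
print(P[P[:,2]>.25].min(0),P[P[:,2]>.25].max(0))
E
```

```text
7860 0.13036827182905553
((560.752197265625, 21.147140502929688), (302.53094482421875, 432.36151123046875), 10.405333518981934) [[ 372.92978  206.45258]
 [ 451.0189  -218.79861]
 [ 748.5746  -164.1583 ]
 [ 670.4855   261.0929 ]]
((554.1700439453125, 103.90583801269531), (274.2386779785156, 294.9519348144531), 28.425508499145508)
[0.44032606 0.01875837 0.25060804] [0.6677549  0.07961461 0.34816284]
```

View pics/z.png

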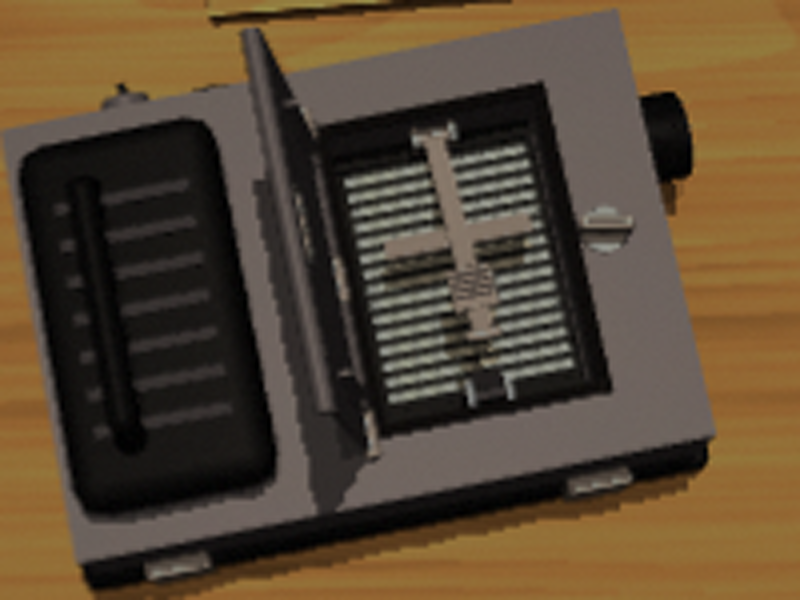

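The zoom shows the bay's front corners at (545,85) and (608,388). The button at (608,222) has its wing across the hinge, and the lever pad is at (473,285) with the nose at about (485,330).

```bash
python3 - <<'E'
from h import *
uv=lambda l:[(230+(a+.5)/4-.5,160+(b+.5)/4-.5) for a,b in l]
c=plane("top0",uv([(545,85),(608,390),(618,8),(712,440)]),.130); print(c)
b=plane("top0",uv([(608,222),(584,220),(632,224)]),.158); print(b)
x=(c[0]-c[1])[:2]; yaw=np.arctan2(x[1],x[0]); x2=(c[2]-c[3])[:2]; yaw2=np.arctan2(x2[1],x2[0]); print(np.degrees([yaw,yaw2]),np.linalg.norm(x),np.linalg.norm(x2))
yaw=np.radians(10.4)
X=np.array([np.cos(yaw),np.sin(yaw)]);Y=np.array([-X[1],X[0]])
mid=(c[0]+c[1])[:2]/2
print("O from bay",mid+.155*Y,"O from button",b[0,:2]+.182*Y)
O=mid+.155*Y
def w(x,y):return O+x*X+y*Y
print("pad meas",pts("top0",uv([(473,285),(485,330)])), plane("top0",uv([(473,285)]),.16))
L=.137; a=.45
print("pad model",w(.095-L*np.cos(a)-.005*np.sin(a),-.085), .1+L*np.sin(a)+.005*np.cos(a))
print("button ang",np.degrees(np.arctan2(*(b[2]-b[1])[[1,0]])-yaw))
E
```

```text
[[ 0.69277492 -0.11265451  0.13      ]
 [ 0.48269684 -0.14751484  0.13      ]
 [ 0.74649842 -0.16441184  0.13      ]
 [ 0.44804135 -0.21486298  0.13      ]]
[[ 0.59011949 -0.14885952  0.158     ]
 [ 0.59177954 -0.13312643  0.158     ]
 [ 0.5884615  -0.16459077  0.158     ]]
[9.4217995  9.59456935] 0.21295080005357162 0.30269116059419954
O from bay [0.55975541 0.0223689 ] O from button [0.55726501 0.03015049]
pad meas [[ 0.54833688 -0.05873954  0.16437424]
 [ 0.51647764 -0.06526922  0.17503755]] [[ 0.54921788 -0.0589138   0.16      ]]
pad model [ 0.54506512 -0.06674702] 0.16409251368500194
button ang -106.4198145363787
```

```bash
cat > plan.py <<'E'
from h import *
import sys
def plan(wps,start=None):
    """wps: (x,y,z mm, yaw deg of tool y, rows)"""
    o=get_obs(); p=np.array(o["eef_pos"])*1000; m=R.from_quat(o["tool_rot"]).as_matrix()
    yaw=np.degrees(np.arctan2(m[1,1],m[0,1])); print("now",p.round(1),round(yaw,1),"F",o["ft_force"].round(1),"t",round(o["t"],1))
    for x,y,z,yw,n in wps:
        d=(np.array([x,y,z])-p)/n; dy=(yw-yaw)/n
        for i in range(n):
            a=np.radians(yaw); Yt=np.array([np.cos(a),np.sin(a)]); Xt=np.array([-Yt[1],Yt[0]])
            print(f"x {d[:2]@Xt:.1f} y {d[:2]@Yt:.1f} z {-d[2]:.1f} turn {-dy:.2f}"); yaw+=dy
        p=np.array([x,y,z],float); print("--")
E
python3 -c "
from plan import *
print(np.array(eyes.get_calibration('wrist')['tool_from_camera']).round(3))
plan([(139,609,430,77,4),(450,350,430,40,9),(560,-100,430,-6.4,10)])"
```

```text
[[ 0.001 -0.948 -0.318  0.08 ]
 [ 1.     0.001 -0.     0.   ]
 [ 0.001 -0.318  0.948 -0.142]
 [ 0.     0.     0.     1.   ]]
now [139.2 609.1 230.8] 77.1 F [-0.2 -0.1 -1.3] t 0.1
x 0.0 y -0.0 z -49.8 turn 0.03
x 0.0 y -0.0 z -49.8 turn 0.03
x 0.0 y -0.0 z -49.8 turn 0.03
x 0.0 y -0.0 z -49.8 turn 0.03
--
x -40.1 y -20.3 z -0.0 turn 4.11
x -41.5 y -17.3 z -0.0 turn 4.11
x -42.6 y -14.3 z -0.0 turn 4.11
x -43.5 y -11.2 z -0.0 turn 4.11
x -44.2 y -8.1 z -0.0 turn 4.11
x -44.7 y -4.9 z -0.0 turn 4.11
x -44.9 y -1.7 z -0.0 turn 4.11
x -44.9 y 1.6 z -0.0 turn 4.11
x -44.7 y 4.8 z -0.0 turn 4.11
--
x -41.5 y -20.5 z -0.0 turn 4.64
x -43.1 y -17.1 z -0.0 turn 4.64
x -44.3 y -13.5 z -0.0 turn 4.64
x -45.3 y -9.9 z -0.0 turn 4.64
x -45.9 y -6.2 z -0.0 turn 4.64
x -46.3 y -2.5 z -0.0 turn 4.64
x -46.3 y 1.3 z -0.0 turn 4.64
x -46.1 y 5.0 z -0.0 turn 4.64
x -45.5 y 8.7 z -0.0 turn 4.64
x -44.6 y 12.4 z -0.0 turn 4.64
--
```

```bash
python3 -c "
from plan import *
plan([(139,609,430,77,4),(450,350,430,77,1),(560,-100,430,77,1)])"
```

```text
now [139.2 609.1 230.8] 77.1 F [-0.2 -0.1 -1.3] t 0.1
x 0.0 y -0.0 z -49.8 turn 0.03
x 0.0 y -0.0 z -49.8 turn 0.03
x 0.0 y -0.0 z -49.8 turn 0.03
x 0.0 y -0.0 z -49.8 turn 0.03
--
x -361.3 y -182.4 z -0.0 turn -0.00
--
x -208.4 y -413.7 z -0.0 turn -0.00
--
```

{"fn": "play_rows", "kwargs": {
  "series": [
    {"z":-48,"jaw":0},
    {"z":-48,"jaw":0},
    {"z":-48,"jaw":0},
    {"z":-48,"jaw":0},
    {"x":-40,"y":-20,"jaw":0}
  ]
}}

```text
invalid input
```

{"fn": "play_rows", "kwargs": {
  "series": [
    {"x":-40,"y":-20,"jaw":0},
    {"x":-40,"y":-20,"jaw":0},
    {"x":-40,"y":-20,"jaw":0},
    {"x":-40,"y":-20,"jaw":0},
    {"x":-40,"y":-20,"jaw":0}
  ]
}}

```text
invalid input
```

{"fn": "play_rows", "kwargs": {
  "series": [
    {"x":-40,"y":-20,"jaw":0},
    {"x":-40,"y":-20,"jaw":0},
    {"x":-26,"y":-40,"jaw":0},
    {"x":-22,"y":-42,"jaw":0},
    {"x":-22,"y":-42,"jaw":0}
  ]
}}

```text
invalid input
```

```bash
python3 -c "
from plan import *
plan([(560,-90,430,80,8)])"
```

```text
now [139.2 609.1 230.8] 77.1 F [-0.2 -0.1 -1.3] t 0.1
x -70.8 y -73.5 z -24.9 turn -0.36
x -70.3 y -73.9 z -24.9 turn -0.36
x -69.8 y -74.3 z -24.9 turn -0.36
x -69.4 y -74.8 z -24.9 turn -0.36
x -68.9 y -75.2 z -24.9 turn -0.36
x -68.4 y -75.7 z -24.9 turn -0.36
x -67.9 y -76.1 z -24.9 turn -0.36
x -67.5 y -76.5 z -24.9 turn -0.36
--
```

{"fn": "play_rows", "kwargs": {
  "series": [
    {"x":0,"y":0,"z":-48,"turn":0,"jaw":0},
    {"x":0,"y":0,"z":-48,"turn":0,"jaw":0},
    {"x":0,"y":0,"z":-48,"turn":0,"jaw":0},
    {"x":0,"y":0,"z":-48,"turn":0,"jaw":0},
    {"x":-40,"y":-20,"z":0,"turn":0,"jaw":0}
  ]
}}

```text
t: 0.6
eef_pos: [0.1721, 0.5832, 0.4294]
tool_rot: [0.11, 0.994, 0.005, 0.001]
ft_force: [0.6, 0.9, -0.7]
opening: 0.0125
grip_force: 0.0
```

{"fn": "play_rows", "kwargs": {
  "series": [
    {"x":-40,"y":-20,"z":0,"turn":0,"jaw":0},
    {"x":-40,"y":-20,"z":0,"turn":0,"jaw":0},
    {"x":-40,"y":-20,"z":0,"turn":0,"jaw":0},
    {"x":-40,"y":-20,"z":0,"turn":0,"jaw":0},
    {"x":-40,"y":-20,"z":0,"turn":0,"jaw":0}
  ]
}}

```text
t: 1.1
eef_pos: [0.3476, 0.4374, 0.4231]
tool_rot: [0.112, 0.994, -0.0, -0.0]
ft_force: [1.3, 0.0, 0.3]
opening: 0.0001
grip_force: 0.0
```

{"fn": "play_rows", "kwargs": {
  "series": [
    {"x":-40,"y":-20,"z":0,"turn":0,"jaw":0},
    {"x":-40,"y":-20,"z":0,"turn":0,"jaw":0},
    {"x":-26,"y":-40,"z":0,"turn":0,"jaw":0},
    {"x":-22,"y":-42,"z":0,"turn":0,"jaw":0},
    {"x":-22,"y":-42,"z":0,"turn":0,"jaw":0}
  ]
}}

```text
t: 1.6
eef_pos: [0.4565, 0.2436, 0.4228]
tool_rot: [0.112, 0.994, -0.0, -0.0]
ft_force: [1.9, -0.4, -0.1]
opening: 0.0003
grip_force: 0.0
```

```bash
python3 -c "
from plan import *
plan([(560,-90,430,80,8)])"
```

```text
now [456.5 243.6 422.8] 77.1 F [ 1.9 -0.4 -0.1] t 1.6
x -21.9 y -37.8 z -0.9 turn -0.36
x -21.7 y -37.9 z -0.9 turn -0.36
x -21.4 y -38.0 z -0.9 turn -0.36
x -21.2 y -38.2 z -0.9 turn -0.36
x -21.0 y -38.3 z -0.9 turn -0.36
x -20.7 y -38.4 z -0.9 turn -0.36
x -20.5 y -38.6 z -0.9 turn -0.36
x -20.2 y -38.7 z -0.9 turn -0.36
--
```

{"fn": "play_rows", "kwargs": {
  "series": [
    {"x":-22,"y":-38,"z":0,"turn":0,"jaw":0},
    {"x":-22,"y":-38,"z":0,"turn":0,"jaw":0},
    {"x":-22,"y":-38,"z":0,"turn":0,"jaw":0},
    {"x":-22,"y":-38,"z":0,"turn":0,"jaw":0},
    {"x":-22,"y":-38,"z":0,"turn":0,"jaw":0}
  ]
}}

```text
t: 2.1
eef_pos: [0.5212, 0.0339, 0.4232]
tool_rot: [0.112, 0.994, 0.0, -0.0]
ft_force: [0.0, 0.1, 0.0]
opening: 0.0003
grip_force: 0.0
```

{"fn": "play_rows", "kwargs": {
  "series": [
    {"x":-22,"y":-38,"z":0,"turn":0,"jaw":0},
    {"x":-22,"y":-38,"z":0,"turn":0,"jaw":0},
    {"x":-15,"y":-38,"z":0,"turn":0,"jaw":0},
    {"x":0,"y":0,"z":0,"turn":0,"jaw":0},
    {"x":0,"y":0,"z":0,"turn":0,"jaw":0}
  ]
}}

```text
t: 2.6
eef_pos: [0.5531, -0.0892, 0.4227]
tool_rot: [0.113, 0.994, 0.0, -0.001]
ft_force: [-0.4, 0.9, 0.0]
opening: 0.0001
grip_force: 0.0
```

```bash
python3 -c "
from plan import *
save('wrist','w1',*cam('wrist'))
plan([(546,-59,200,77.1,1)]); print(get_obs()['joints'].round(2))"
```

```text
now [553.  -88.4 423. ] 77.1 F [0.  0.6 0.4] t 2.6
x 13.4 y 27.1 z 223.0 turn -0.01
--
[-0.28  0.26  1.41  0.    1.47 -1.62]
```

View pics/w1.png

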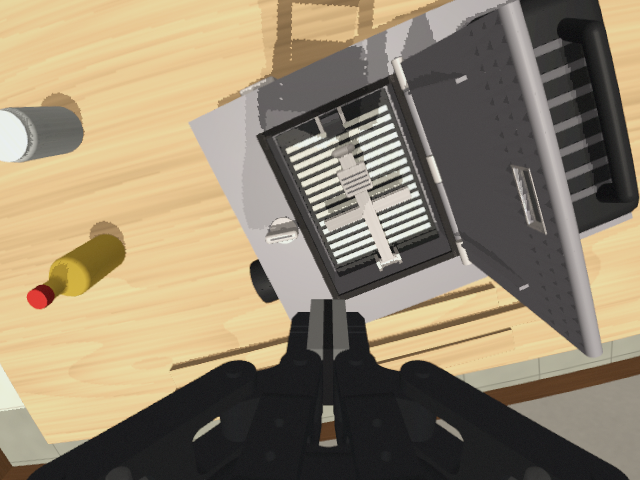

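The wrist view shows the pad at about (353,182), the button at about (283,231), and the hinge from (398,62) to (463,257). The cover's slot is at (527,200).

```bash
python3 -c "
from plan import *
p=cv2.imread('pics/w1.png')[110:260,220:420]
cv2.imwrite('pics/z2.png',cv2.resize(p,None,fx=4,fy=4,interpolation=cv2.INTER_CUBIC))
print(pts('w1',[(353,182),(350,188),(283,231)]))"
```

```text
[[ 0.55141625 -0.06211638  0.16265572]
 [ 0.55707208 -0.06636726  0.16130322]
 [ 0.58896175 -0.14706264  0.15194523]]
```

View pics/z2.png

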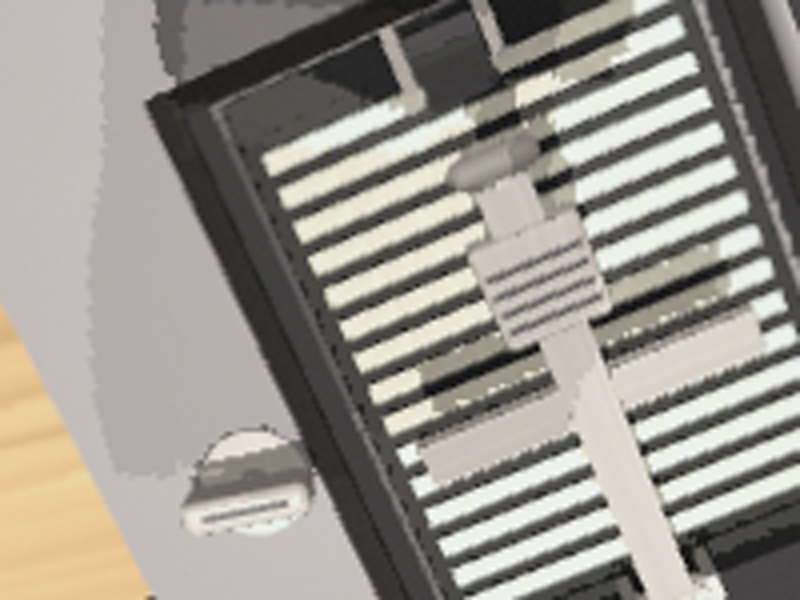

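In the zoom the pad centre is at (540,278) and the wing-top groove runs from (202,521) to (288,502).

```bash
python3 -c "
from plan import *
f=lambda l:[(220+(a+.5)/4-.5,110+(b+.5)/4-.5) for a,b in l]
print('pad',pts('w1',f([(540,278)])))
b=plane('w1',f([(202,521),(288,502),(246,511)]),.158); print(b)
a=np.degrees(np.arctan2(*(b[1]-b[0])[[1,0]])); print('wing az',a)
h=plane('w1',f([(148,103)]),.13);print('bay corner',h)
hp=plane('w1',[(398,62),(463,257)],.134);print(hp, np.degrees(np.arctan2(*(hp[1]-hp[0])[[1,0]])))
plan([(545,-61,200,77.1,1)])"
```

```text
pad [[ 0.54847466 -0.05996222  0.16494956]]
[[ 0.59387044 -0.16212895  0.158     ]
 [ 0.59385902 -0.1380917   0.158     ]
 [ 0.59378896 -0.14977719  0.158     ]]
wing az 90.02721802056404
bay corner [[ 0.48524437 -0.15125222  0.13      ]]
[[0.44673962 0.00834179 0.134     ]
 [0.6716274  0.04631671 0.134     ]] 9.584641658025529
now [553.  -88.4 423. ] 77.1 F [0.  0.6 0.4] t 2.6
x 13.9 y 24.9 z 223.0 turn -0.01
--
```

{"fn": "play_rows", "kwargs": {
  "series": [
    {"x":16,"y":25,"z":30,"turn":0,"jaw":0},
    {"x":0,"y":0,"z":48,"turn":0,"jaw":0},
    {"x":0,"y":0,"z":48,"turn":0,"jaw":0},
    {"x":0,"y":0,"z":48,"turn":0,"jaw":0},
    {"x":0,"y":0,"z":48,"turn":0,"jaw":0}
  ]
}}

```text
t: 3.15
eef_pos: [0.5428, -0.059, 0.2002]
tool_rot: [0.111, 0.994, 0.0, 0.001]
ft_force: [1.8, -0.4, -1.5]
opening: 0.0001
grip_force: 0.0
```

{"fn": "play_rows", "kwargs": {
  "series": [
    {"x":0,"y":0,"z":10,"turn":0,"jaw":0},
    {"x":0,"y":0,"z":10,"turn":0,"jaw":0},
    {"x":0,"y":0,"z":8,"turn":0,"jaw":0},
    {"x":0,"y":0,"z":8,"turn":0,"jaw":0},
    {"x":0,"y":0,"z":6,"turn":0,"jaw":0}
  ]
}}

```text
t: 3.65
eef_pos: [0.5437, -0.0607, 0.1601]
tool_rot: [0.112, 0.994, -0.0, 0.001]
ft_force: [-0.5, 0.0, 3.4]
opening: 0.0003
grip_force: 1.9
```

{"fn": "play_rows", "kwargs": {
  "series": [
    {"x":0,"y":0,"z":7,"turn":0,"jaw":0},
    {"x":1,"y":0,"z":7,"turn":0,"jaw":0},
    {"x":1,"y":0,"z":7,"turn":0,"jaw":0},
    {"x":1,"y":0,"z":7,"turn":0,"jaw":0},
    {"x":1,"y":0,"z":6,"turn":0,"jaw":0}
  ]
}}

```text
t: 4.15
eef_pos: [0.5393, -0.0601, 0.1252]
tool_rot: [0.112, 0.994, -0.0, 0.0]
ft_force: [-2.2, -3.2, 6.6]
opening: 0.0
grip_force: 2.9
```

{"fn": "play_rows", "kwargs": {
  "series": [
    {"x":0,"y":0,"z":3,"turn":0,"jaw":0},
    {"x":0,"y":0,"z":3,"turn":0,"jaw":0},
    {"x":0,"y":0,"z":3,"turn":0,"jaw":0},
    {"x":0,"y":0,"z":3,"turn":0,"jaw":0},
    {"x":0,"y":0,"z":3,"turn":0,"jaw":0}
  ]
}}

```text
t: 4.65
eef_pos: [0.5388, -0.06, 0.1105]
tool_rot: [0.112, 0.994, -0.0, -0.0]
ft_force: [-4.3, -1.8, 5.6]
opening: 0.0001
grip_force: 3.2
```

{"fn": "play_rows", "kwargs": {
  "series": [
    {"x":0,"y":0,"z":2,"turn":0,"jaw":0},
    {"x":0,"y":0,"z":2,"turn":0,"jaw":0},
    {"x":0,"y":0,"z":2,"turn":0,"jaw":0},
    {"x":0,"y":0,"z":0,"turn":0,"jaw":0},
    {"x":0,"y":0,"z":0,"turn":0,"jaw":0}
  ]
}}

```text
t: 5.15
eef_pos: [0.5387, -0.0599, 0.1044]
tool_rot: [0.112, 0.994, -0.0, -0.0]
ft_force: [-5.3, -2.2, 8.2]
opening: -0.0
grip_force: 3.8
```

{"fn": "play_rows", "kwargs": {
  "series": [
    {"x":0,"y":0,"z":2,"turn":0,"jaw":0},
    {"x":0,"y":0,"z":1,"turn":0,"jaw":0},
    {"x":0,"y":0,"z":1,"turn":0,"jaw":0},
    {"x":0,"y":0,"z":0,"turn":0,"jaw":0},
    {"x":0,"y":0,"z":0,"turn":0,"jaw":0}
  ]
}}

```text
t: 5.65
eef_pos: [0.5387, -0.0599, 0.1004]
tool_rot: [0.112, 0.994, -0.0, -0.0]
ft_force: [-4.6, -2.5, 7.2]
opening: 0.0001
grip_force: 4.0
```

{"fn": "play_rows", "kwargs": {
  "series": [
    {"x":0,"y":0,"z":-3,"turn":0,"jaw":0},
    {"x":0,"y":0,"z":-3,"turn":0,"jaw":0},
    {"x":0,"y":0,"z":-3,"turn":0,"jaw":0},
    {"x":0,"y":0,"z":-3,"turn":0,"jaw":0},
    {"x":0,"y":0,"z":0,"turn":0,"jaw":0}
  ]
}}

```text
t: 6.15
eef_pos: [0.5394, -0.0597, 0.1124]
tool_rot: [0.112, 0.994, 0.0, 0.0]
ft_force: [-0.6, -0.5, -0.2]
opening: 0.0001
grip_force: 0.0
```

```bash
python3 -c "
from plan import *
plan([(539,-60,230,77.1,3),(593,-150,230,0,9)])"
```

```text
now [539.4 -59.7 112.4] 77.1 F [-0.6 -0.5 -0.2] t 6.2
x 0.1 y -0.1 z -39.2 turn 0.00
x 0.1 y -0.1 z -39.2 turn 0.00
x 0.1 y -0.1 z -39.2 turn 0.00
--
x -8.1 y -8.4 z -0.0 turn 8.57
x -9.2 y -7.1 z -0.0 turn 8.57
x -10.2 y -5.7 z -0.0 turn 8.57
x -10.9 y -4.1 z -0.0 turn 8.57
x -11.4 y -2.4 z -0.0 turn 8.57
x -11.6 y -0.7 z -0.0 turn 8.57
x -11.6 y 1.1 z -0.0 turn 8.57
x -11.3 y 2.8 z -0.0 turn 8.57
x -10.8 y 4.4 z -0.0 turn 8.57
--
```

{"fn": "play_rows", "kwargs": {
  "series": [
    {"x":0,"y":0,"z":-40,"turn":0,"jaw":20},
    {"x":0,"y":0,"z":-40,"turn":0,"jaw":35},
    {"x":-24,"y":-25,"z":-38,"turn":0,"jaw":35},
    {"x":-24,"y":-25,"z":0,"turn":8.5,"jaw":35},
    {"x":-27,"y":-22,"z":0,"turn":8.5,"jaw":35}
  ]
}}

```text
t: 6.65
eef_pos: [0.5925, -0.1495, 0.2305]
tool_rot: [0.26, 0.966, -0.0, 0.001]
ft_force: [-0.5, 0.1, -0.0]
opening: 0.0301
grip_force: 0.0
```

{"fn": "play_rows", "kwargs": {
  "series": [
    {"x":0,"y":0,"z":0,"turn":8.5,"jaw":35},
    {"x":0,"y":0,"z":0,"turn":8.5,"jaw":35},
    {"x":0,"y":0,"z":0,"turn":8.5,"jaw":35},
    {"x":0,"y":0,"z":0,"turn":8.5,"jaw":35},
    {"x":0,"y":0,"z":0,"turn":8.5,"jaw":35}
  ]
}}

```text
t: 7.15
eef_pos: [0.5915, -0.1486, 0.2287]
tool_rot: [0.593, 0.805, 0.0, -0.0]
ft_force: [0.0, 0.3, -0.6]
opening: 0.0299
grip_force: 0.0
```

{"fn": "play_rows", "kwargs": {
  "series": [
    {"x":0,"y":0,"z":0,"turn":8.5,"jaw":35},
    {"x":0,"y":0,"z":0,"turn":8.5,"jaw":35},
    {"x":0,"y":0,"z":0,"turn":0,"jaw":35},
    {"x":0,"y":0,"z":0,"turn":0,"jaw":35}
  ]
}}

```text
t: 7.55
eef_pos: [0.5915, -0.1486, 0.2289]
tool_rot: [0.702, 0.712, 0.0, -0.0]
ft_force: [0.2, -0.5, 0.8]
opening: 0.0296
grip_force: 0.0
```

```bash
python3 -c "
from plan import *
save('wrist','w2',*cam('wrist'))
plan([(593,-150,170,0,1)]); print(get_obs()['joints'].round(2),get_obs()['opening'])"
```

```text
now [ 591.5 -148.6  229. ] 0.9 F [-0.1  0.1  0.1] t 7.6
x -1.4 y 1.5 z 59.0 turn 0.86
--
[-0.35  0.47  1.6   0.    1.07 -0.37] 0.02976693187603057
```

View pics/w2.png

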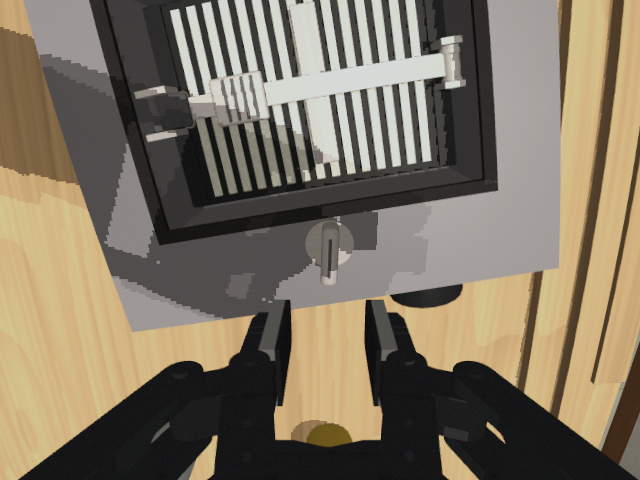

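The lever is level with its nose under the catch at (165,110). The wing is pointing along the tool x, with its groove at (331,238)–(329,277).

```bash
python3 -c "
from plan import *
b=plane('w2',[(331,232),(328,280),(330,257)],.158);print(b.round(4),pts('w2',[(330,262)]))
print(np.degrees(np.arctan2(*(b[0]-b[1])[[1,0]])))
c=plane('w2',[(160,243),(497,190)],.13); print(c.round(4), np.degrees(np.arctan2(*(c[1]-c[0])[[1,0]])))
m=(b[0]+b[1])/2
plan([(m[0]*1000,m[1]*1000,142,0,1)])"
```

```text
[[ 0.5947 -0.1339  0.158 ]
 [ 0.5935 -0.1634  0.158 ]
 [ 0.5944 -0.1489  0.158 ]] [[ 0.5944854  -0.15210055  0.15778826]]
87.67543043520125
[[ 0.484  -0.1519  0.13  ]
 [ 0.698  -0.1135  0.13  ]] 10.180043077303724
now [ 591.5 -148.6  229. ] 0.9 F [-0.1  0.1  0.1] t 7.6
x -0.1 y 2.6 z 87.0 turn 0.86
--
```

{"fn": "play_rows", "kwargs": {
  "series": [
    {"x":0,"y":2.5,"z":40,"turn":1,"jaw":35},
    {"x":0,"y":0,"z":30,"turn":0,"jaw":35},
    {"x":0,"y":0,"z":10,"turn":0,"jaw":35},
    {"x":0,"y":0,"z":5,"turn":0,"jaw":35},
    {"x":0,"y":0,"z":0,"turn":0,"jaw":35}
  ]
}}

```text
t: 8.1
eef_pos: [0.5943, -0.1487, 0.1446]
tool_rot: [0.709, 0.705, 0.0, 0.0]
ft_force: [-0.5, 0.3, 0.6]
opening: 0.0298
grip_force: 0.0
```

{"fn": "play_rows", "kwargs": {
  "series": [
    {"x":0,"y":0,"z":0,"turn":0,"jaw":0},
    {"x":0,"y":0,"z":0,"turn":0,"jaw":0},
    {"x":0,"y":0,"z":0,"turn":0,"jaw":0},
    {"x":0,"y":0,"z":0,"turn":0,"jaw":0}
  ],
  "grip_force": 25
}}

```text
t: 8.5
eef_pos: [0.5928, -0.1487, 0.1456]
tool_rot: [0.709, 0.705, -0.001, -0.001]
ft_force: [-11.0, -0.9, 7.2]
opening: 0.0091
grip_force: 26.4
```

{"fn": "play_rows", "kwargs": {
  "series": [
    {"x":0,"y":-1.5,"z":-1,"turn":0,"jaw":0},
    {"x":0,"y":0,"z":0,"turn":8,"jaw":0},
    {"x":0,"y":0,"z":0,"turn":8,"jaw":0},
    {"x":0,"y":0,"z":0,"turn":8,"jaw":0},
    {"x":0,"y":0,"z":0,"turn":0,"jaw":0}
  ]
}}

```text
t: 9.0
eef_pos: [0.593, -0.1488, 0.1458]
tool_rot: [0.841, 0.541, 0.001, 0.001]
ft_force: [3.0, -2.0, -3.0]
opening: 0.0097
grip_force: 25.7
```

{"fn": "play_rows", "kwargs": {
  "series": [
    {"x":0,"y":0,"z":0,"turn":8,"jaw":0},
    {"x":0,"y":0,"z":0,"turn":8,"jaw":0},
    {"x":0,"y":0,"z":0,"turn":8,"jaw":0},
    {"x":0,"y":0,"z":0,"turn":0,"jaw":0}
  ]
}}

```text
t: 9.4
eef_pos: [0.5934, -0.1491, 0.1458]
tool_rot: [0.935, 0.355, 0.001, 0.001]
ft_force: [4.5, -3.4, -4.6]
opening: 0.0092
grip_force: 25.6
```

{"fn": "play_rows", "kwargs": {
  "series": [
    {"x":0,"y":0,"z":0,"turn":8,"jaw":0},
    {"x":0,"y":0,"z":0,"turn":8,"jaw":0},
    {"x":0,"y":0,"z":0,"turn":8,"jaw":0},
    {"x":0,"y":0,"z":0,"turn":8,"jaw":0},
    {"x":0,"y":0,"z":0,"turn":0,"jaw":0}
  ]
}}

```text
t: 9.9
eef_pos: [0.5937, -0.1497, 0.1458]
tool_rot: [0.996, 0.084, 0.002, 0.001]
ft_force: [5.2, -7.4, -6.0]
opening: 0.0092
grip_force: 25.4
```

```bash
python3 -c "
from plan import *
plan([(593,-149,145,-80,1)]); print(get_obs()['opening'],get_obs()['wrist_torque'])"
```

```text
now [ 593.7 -149.7  145.8] -80.4 F [ 5.2 -7.4 -6. ] t 9.9
x -0.5 y -0.8 z 0.8 turn -0.38
--
0.00916958293313929 [-1.10490219 -0.87444631 -0.07055492]
```

{"fn": "play_rows", "kwargs": {
  "series": [
    {"x":0,"y":0,"z":0,"turn":0,"jaw":35},
    {"x":0,"y":0,"z":0,"turn":0,"jaw":35},
    {"x":0,"y":0,"z":0,"turn":0,"jaw":35},
    {"x":0,"y":0,"z":-40,"turn":0,"jaw":35},
    {"x":0,"y":0,"z":-40,"turn":0,"jaw":35}
  ]
}}

```text
t: 10.4
eef_pos: [0.592, -0.1483, 0.2256]
tool_rot: [0.996, 0.085, -0.001, -0.001]
ft_force: [-0.9, 0.1, 0.5]
opening: 0.0298
grip_force: 0.0
```

{"fn": "play_rows", "kwargs": {
  "series": [
    {"x":0,"y":0,"z":-45,"turn":0,"jaw":10},
    {"x":0,"y":0,"z":-45,"turn":0,"jaw":0},
    {"x":0,"y":0,"z":-45,"turn":0,"jaw":0},
    {"x":0,"y":0,"z":-45,"turn":0,"jaw":0},
    {"x":0,"y":0,"z":0,"turn":0,"jaw":0}
  ]
}}

```text
t: 10.9
eef_pos: [0.5932, -0.1487, 0.4119]
tool_rot: [0.996, 0.085, 0.005, 0.002]
ft_force: [0.5, 0.5, -0.9]
opening: -0.0002
grip_force: 0.0
```

```bash
python3 -c "
from plan import *
save('wrist','w3',*cam('wrist'))
plan([(593,-149,400,-80,1)])"
```

```text
now [ 592.7 -148.5  408.4] -80.3 F [-0.1 -0.5 -0.8] t 10.9
x 0.2 y 0.5 z 8.4 turn -0.30
--
```

View pics/w3.png

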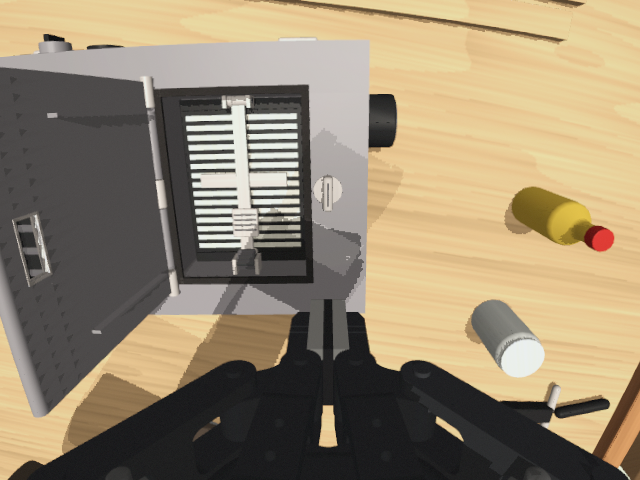

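The button's groove (327,180)–(328,208) is parallel to the bay edge, the lever is caught, and the cover is still open. Next I plan the swing, pushing from behind at head x −45 so the fingers stay clear of the slot.

```bash
cat > sweep.py <<'E'
from plan import *
O=np.array([560,29.]);a=np.radians(10);X=np.array([np.cos(a),np.sin(a)]);Y=np.array([-X[1],X[0]])
o=get_obs();p=np.array(o["eef_pos"])*1000
print("head now",((p[:2]-O)@X).round(1),((p[:2]-O)@Y).round(1),p[2].round(1),"F",o["ft_force"].round(1))
if __name__=="__main__":
    ths=np.r_[1.6,np.linspace(1.52,0.04,22)]
    prev=None
    for t in ths:
        r=140+45*np.sin(min(t,1.57))
        q=np.array([-r*np.cos(t)+5*np.sin(t)+14.5,134+r*np.sin(t)+5*np.cos(t)])
        print(f"th {t:.2f} y {q[0]:.0f} z {q[1]:.0f}", "" if prev is None else f"row y {-(q-prev)[0]:.1f} z {-(q-prev)[1]:.1f}")
        prev=q
E
python3 sweep.py
```

```text
head now 1.4 -180.5 408.4 F [-0.1 -0.5 -0.8]
th 1.60 y 25 z 319 
th 1.52 y 10 z 319 row y 14.8 z -0.2
th 1.45 y -3 z 318 row y 13.0 z 1.0
th 1.38 y -16 z 316 row y 12.8 z 2.2
th 1.31 y -28 z 312 row y 12.5 z 3.3
th 1.24 y -40 z 308 row y 12.2 z 4.3
th 1.17 y -52 z 303 row y 11.7 z 5.3
th 1.10 y -63 z 297 row y 11.1 z 6.3
th 1.03 y -74 z 289 row y 10.5 z 7.2
th 0.96 y -83 z 281 row y 9.7 z 8.0
th 0.89 y -92 z 273 row y 8.9 z 8.7
th 0.82 y -100 z 263 row y 8.1 z 9.4
th 0.74 y -107 z 253 row y 7.2 z 9.9
th 0.67 y -114 z 243 row y 6.2 z 10.4
th 0.60 y -119 z 232 row y 5.3 z 10.7
th 0.53 y -123 z 221 row y 4.3 z 11.0
th 0.46 y -127 z 210 row y 3.3 z 11.2
th 0.39 y -129 z 199 row y 2.3 z 11.2
th 0.32 y -130 z 188 row y 1.4 z 11.2
th 0.25 y -131 z 176 row y 0.5 z 11.1
th 0.18 y -130 z 166 row y -0.4 z 10.9
th 0.11 y -129 z 155 row y -1.3 z 10.6
th 0.04 y -127 z 145 row y -2.0 z 10.3
```

{"fn": "play_rows", "kwargs": {
  "series": [
    {"x":-23,"y":0,"z":-25,"turn":0,"jaw":0},
    {"x":-23,"y":-20,"z":-25,"turn":0,"jaw":0},
    {"x":0,"y":-45,"z":0,"turn":0,"jaw":0},
    {"x":0,"y":-45,"z":0,"turn":0,"jaw":0},
    {"x":0,"y":-45,"z":0,"turn":0,"jaw":0}
  ]
}}

```text
t: 11.45
eef_pos: [0.5203, -0.0021, 0.4543]
tool_rot: [0.996, 0.084, -0.001, -0.0]
ft_force: [0.6, -0.9, -0.7]
opening: -0.0003
grip_force: 0.0
```

{"fn": "play_rows", "kwargs": {
  "series": [
    {"x":0,"y":-45,"z":0,"turn":0,"jaw":0},
    {"x":0,"y":-45,"z":0,"turn":0,"jaw":0},
    {"x":0,"y":0,"z":0,"turn":0,"jaw":0},
    {"x":0,"y":0,"z":0,"turn":0,"jaw":0}
  ]
}}

```text
t: 11.85
eef_pos: [0.5058, 0.0861, 0.4544]
tool_rot: [0.996, 0.085, -0.001, 0.0]
ft_force: [0.3, -0.3, -0.4]
opening: -0.0001
grip_force: 0.0
```

```bash
python3 -c "
import sweep
from plan import *
print(get_obs()['joints'].round(2)); plan([])
save('wrist','w4',*cam('wrist'))"
```

```text
head now -43.5 65.6 454.4 F [ 0.3 -0.3 -0.4]
[ 0.04  0.17  1.45 -0.    1.52  1.44]
now [505.8  86.1 454.4] -80.2 F [ 0.3 -0.3 -0.4] t 11.8
```

View pics/w4.png

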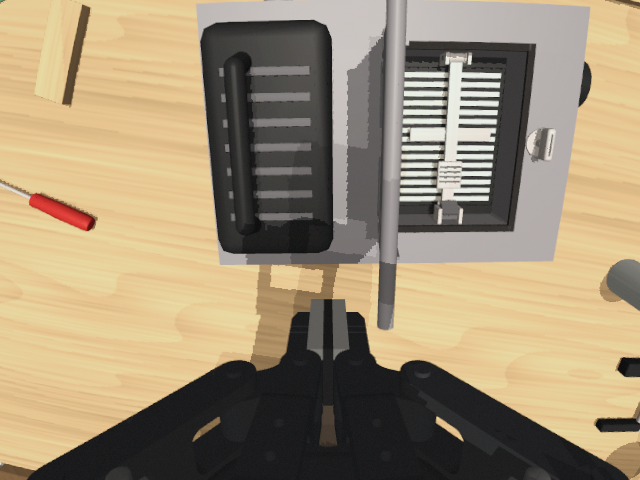

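The cover's top edge (bead) runs down columns 380–405, with the fingers to its left on the motor side. The button sits at (547,143).

```bash
python3 -c "
from sweep import *
for u in ((381,200),(393,200),(403,200),(383,310)):
  q=pts('w4',[u])[0]*1000; print(((q[:2]-O)@X).round(),((q[:2]-O)@Y).round(),q[2].round())"
```

```text
head now -43.3 64.7 454.5 F [-0.8 -1.3 -0.3]
-19.0 30.0 339.0
-18.0 23.0 345.0
-78.0 -35.0 83.0
-98.0 26.0 344.0
```

{"fn": "play_rows", "kwargs": {
  "series": [
    {"x":0,"y":0,"z":45,"turn":0,"jaw":0},
    {"x":0,"y":0,"z":45,"turn":0,"jaw":0},
    {"x":0,"y":0,"z":45,"turn":0,"jaw":0},
    {"x":0,"y":12,"z":0,"turn":0,"jaw":0},
    {"x":0,"y":12,"z":0,"turn":0,"jaw":0}
  ]
}}

```text
t: 12.4
eef_pos: [0.5109, 0.0599, 0.321]
tool_rot: [0.997, 0.084, -0.0, -0.0]
ft_force: [-0.6, 2.0, 0.6]
opening: -0.0002
grip_force: 0.5
```

{"fn": "play_rows", "kwargs": {
  "series": [
    {"x":0,"y":15,"z":0,"turn":0,"jaw":0},
    {"x":0,"y":15,"z":0,"turn":0,"jaw":0},
    {"x":0,"y":13,"z":1,"turn":0,"jaw":0},
    {"x":0,"y":13,"z":2,"turn":0,"jaw":0},
    {"x":0,"y":12.5,"z":3,"turn":0,"jaw":0}
  ]
}}

```text
t: 12.9
eef_pos: [0.5219, -0.0071, 0.3145]
tool_rot: [0.996, 0.084, 0.0, -0.0]
ft_force: [0.5, 1.6, 1.3]
opening: 0.0002
grip_force: 0.8
```

```bash
python3 -c "import sweep"
```

```text
head now -43.8 -28.9 314.5 F [0.5 1.6 1.3]
```

At head (y −29, z 314), matching the θ=1.31 row. Continuing.

{"fn": "play_rows", "kwargs": {
  "series": [
    {"x":0,"y":12,"z":5,"turn":0,"jaw":0},
    {"x":0,"y":11.5,"z":6,"turn":0,"jaw":0},
    {"x":0,"y":11,"z":7,"turn":0,"jaw":0},
    {"x":0,"y":10.5,"z":7.5,"turn":0,"jaw":0},
    {"x":0,"y":9.5,"z":8,"turn":0,"jaw":0}
  ]
}}

```text
t: 13.4
eef_pos: [0.531, -0.0605, 0.2801]
tool_rot: [0.996, 0.084, 0.0, 0.0]
ft_force: [-0.2, 2.4, 3.1]
opening: -0.0003
grip_force: 1.5
```

{"fn": "play_rows", "kwargs": {
  "series": [
    {"x":0,"y":9,"z":9,"turn":0,"jaw":0},
    {"x":0,"y":8,"z":9.5,"turn":0,"jaw":0},
    {"x":0,"y":7,"z":10,"turn":0,"jaw":0},
    {"x":0,"y":6,"z":10.5,"turn":0,"jaw":0},
    {"x":0,"y":5,"z":11,"turn":0,"jaw":0}
  ]
}}

```text
t: 13.9
eef_pos: [0.5369, -0.0948, 0.23]
tool_rot: [0.996, 0.084, 0.0, 0.0]
ft_force: [0.7, 0.8, 5.5]
opening: 0.0
grip_force: 2.4
```

{"fn": "play_rows", "kwargs": {
  "series": [
    {"x":0,"y":4,"z":11,"turn":0,"jaw":0},
    {"x":0,"y":3,"z":11,"turn":0,"jaw":0},
    {"x":0,"y":2,"z":11,"turn":0,"jaw":0},
    {"x":0,"y":0,"z":0,"turn":0,"jaw":0}
  ]
}}

```text
t: 14.3
eef_pos: [0.538, -0.1035, 0.1963]
tool_rot: [0.996, 0.084, -0.001, -0.0]
ft_force: [1.0, 0.5, 4.0]
opening: 0.0002
grip_force: 1.8
```

```bash
python3 -c "
from sweep import *
save('side','s2',*cam('side'))
p=cv2.imread('pics/s2.png')[140:360,180:440]; cv2.imwrite('pics/s2z.png',cv2.resize(p,None,fx=2.7,fy=2.7))"
```

```text
head now -44.7 -126.7 196.3 F [1.  0.5 4. ]
```

View pics/s2z.png

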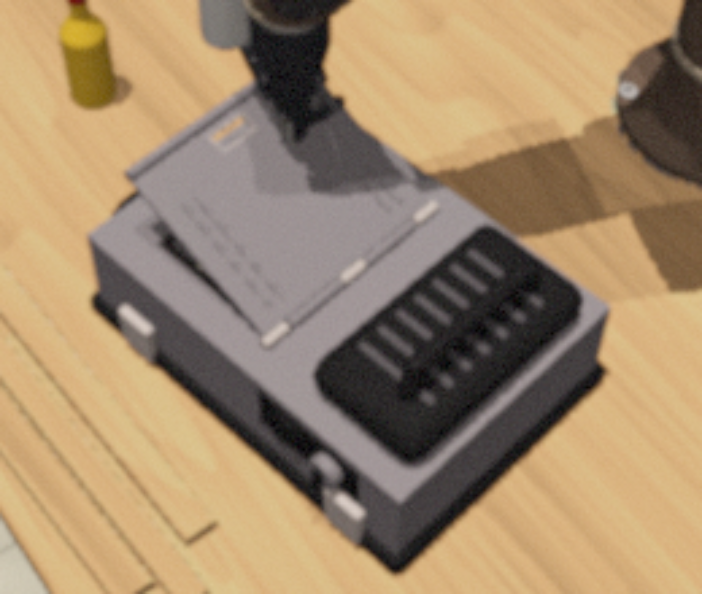

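The side crop shows the fingers pressing the cover's outer face at about (295,140). The cover is nearly shut and the slot at (230,130) is clear of the fingers. Continuing down to home at about z 139 mm.

{"fn": "play_rows", "kwargs": {
  "series": [
    {"x":0,"y":1,"z":11,"turn":0,"jaw":0},
    {"x":0,"y":0,"z":11,"turn":0,"jaw":0},
    {"x":0,"y":0,"z":10,"turn":0,"jaw":0},
    {"x":0,"y":0,"z":8,"turn":0,"jaw":0},
    {"x":0,"y":0,"z":6,"turn":0,"jaw":0}
  ]
}}

```text
t: 14.85
eef_pos: [0.5389, -0.1046, 0.1521]
tool_rot: [0.996, 0.084, 0.001, 0.001]
ft_force: [0.6, -3.3, 9.2]
opening: -0.0
grip_force: 4.2
```

{"fn": "play_rows", "kwargs": {
  "series": [
    {"x":0,"y":0,"z":4,"turn":0,"jaw":0},
    {"x":0,"y":0,"z":3,"turn":0,"jaw":0},
    {"x":0,"y":0,"z":2,"turn":0,"jaw":0},
    {"x":0,"y":0,"z":1,"turn":0,"jaw":0},
    {"x":0,"y":0,"z":0,"turn":0,"jaw":0}
  ]
}}

```text
t: 15.35
eef_pos: [0.539, -0.1048, 0.1425]
tool_rot: [0.996, 0.084, 0.001, 0.001]
ft_force: [1.1, -5.1, 7.0]
opening: -0.0002
grip_force: 3.2
```

{"fn": "play_rows", "kwargs": {
  "series": [
    {"x":0,"y":0,"z":2,"turn":0,"jaw":0},
    {"x":0,"y":0,"z":1,"turn":0,"jaw":0},
    {"x":0,"y":0,"z":1,"turn":0,"jaw":0},
    {"x":0,"y":0,"z":0,"turn":0,"jaw":0}
  ]
}}

```text
t: 15.75
eef_pos: [0.5391, -0.1049, 0.139]
tool_rot: [0.996, 0.084, 0.001, 0.001]
ft_force: [-0.4, -5.6, 10.1]
opening: -0.0002
grip_force: 5.4
```

{"fn": "play_rows", "kwargs": {
  "series": [
    {"x":0,"y":0,"z":1,"turn":0,"jaw":0},
    {"x":0,"y":0,"z":0.5,"turn":0,"jaw":0},
    {"x":0,"y":0,"z":0,"turn":0,"jaw":0}
  ]
}}

```text
t: 16.05
eef_pos: [0.5392, -0.105, 0.1387]
tool_rot: [0.996, 0.084, 0.002, 0.001]
ft_force: [-6.2, -4.3, 26.8]
opening: 0.0005
grip_force: 13.0
```

```bash
python3 -c "
from sweep import *
save('side','s3',*cam('side'))
for h in ((60,-60),(60,-160),(80,-195),(-10,-100),(30,-205)):
  w=np.r_[O+h[0]*X+h[1]*Y,139]/1000
  d,K,D,E=load('s3');Ei=np.linalg.inv(E)
  uv,_=cv2.projectPoints(w[None],cv2.Rodrigues(Ei[:3,:3])[0],Ei[:3,3],K,D)
  print(h,uv.ravel().round(),pts('s3',uv.reshape(1,2))[0].round(4))
p=cv2.imread('pics/s3.png')[140:360,180:440]; cv2.imwrite('pics/s3z.png',cv2.resize(p,None,fx=2.7,fy=2.7))"
```

```text
head now -43.8 -128.3 138.7 F [-6.2 -4.3 26.8]
(60, -60) [278. 241.] [ 0.6279 -0.0223  0.1349]
(60, -160) [253. 220.] [ 0.6462 -0.1195  0.1372]
(80, -195) [239. 217.] [ 0.6724 -0.1497  0.1383]
(-10, -100) [287. 218.] [ 0.5671 -0.0718  0.1381]
(30, -205) [250. 205.] [ 0.6256 -0.1668  0.1401]
```

View pics/s3z.png

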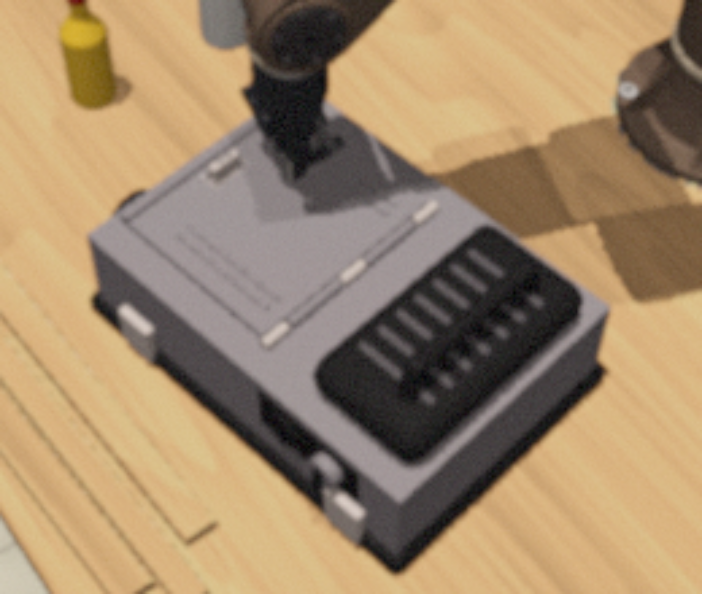

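The crop shows the cover flat on the rim, the button through the slot at (222,165), and the face at about 139 mm. The fingers are pressing with 27 N.

```bash
python3 -c "
from h import *
print(finish_job())"
```

```text
the job is handed in; nothing more can be done
None
```

The job is handed in: the lever is held by its catch, the button is lined up and through the slot, and the arm is holding the cover home against the rim at about 27 N; the bench items were left alone, and the hand-in returned no verdict.

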